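# Lay out a wheel-bearing kit in fitting order

### The arm

A 7-joint arm with a two-finger parallel gripper is mounted at the origin on the work surface. World frame = base frame: x ahead of the robot, y to its left, z up, the work surface at z = 0. Lengths are in m, angles in degrees, forces in N, time in s.
With the tool pointing down it reaches from about 0.425 to 0.975 m from the base axis. Payload 16.7 kg.
Tool frame: the origin (TCP) lies midway between the tips of the shut fingers; the grasp point (between the pads) lies 19 mm behind it; z points along the fingers, y is the line along which they close (so a half turn about z gives the same grasp; the last joint's range is limited). The gripper opens to 85 mm and grips with 20 to 120 N. Pads are 22 mm wide; open, the fingers measure 114 mm over their backs; the gripper's body (76 mm by 85 mm) begins 54 mm behind the grasp point. The pads swing forward as they close: fully open they stand 13 mm farther back than shut.
Start: joints at [-77.034, 24.414, 4.234, 92.017, -1.954, 63.644, -3.845], TCP at [0.248, 0.628, 0.231] pointing down, gripper open.
Joint ranges: [-163.25, 163.25], [-28.42, 122.38], [-70.27, 78.77], [12.13, 141.07], [-58.53, 238.53], [9.26, 117.41], [-156.51, 156.51]. Speed limits (degrees/s): [108.29, 108.29, 136.94, 136.94, 172.46, 172.46, 172.46].

### API

Orientations are given as [roll, pitch, yaw] about the fixed x, y, z axes, in that order (R = Rz(yaw) Ry(pitch) Rx(roll)).
In Python, from bench import arm, eyes gives the robot as it stands.
- The arm moves only by the tool jog_arm, never from a script. Its argument "steps" is a list of rows, each an object with "slide": the shift along the tool's x, y, z each as a share of 400 mm, from -1 to 1, a list of three; "twist": the turn about the tool's z as a share of 90 degrees, from -1 to 1; "fingers": the opening, from 0 (shut) to 1 (fully open). In form: [{"slide": [dx, dy, dz], "twist": twist, "fingers": fingers}, ...]. A call has exactly 5 rows; each row is the pose to reach, as a shift and turn from the pose commanded when the call began, along the tool's axes at that moment; what a row does not reach only later rows make up. A row lasts 1/12 s, in which the tool goes at most 41.7 mm and 7.16 degrees, less where a joint would pass 70% of its speed; a pose out of reach is approached as far as the arm can. A call with a number of a shift or a turn outside -1 to 1 is refused whole. A call with a gripper value outside its range is refused whole. The fingers move at their own pace and stop on an object; "force" is the grip in N (left out, the last holds). Time passes only in rows, so rows that repeat a pose let the fingers close, or fill a call up. It gives the time, the measured TCP pose, the force, the opening and the grip force at its end, in the units of the state.
- arm.state(): the state, without advancing time (a new reading comes with each control period).
- eyes.camera(name): name is "scene" or "top" or "wrist"; returns the picture (400x640x3 uint8, red, green, blue); there is no depth.
- eyes.calibration(name): a dict with "vfov" (degrees; the focal length in pixels is half the picture's height over the tangent of half this angle, whatever the lens; pixels are square), "cx", "cy" (the principal point, pixels), "R" (3x3) and "t" (3): a world point X has camera coordinates R X + t; the wrist camera has in their place "mount" (4x4, takes a point from camera to tool coordinates, whose origin is the TCP and whose axes are the flange's). Camera axes: x right, y down, z forward; pixel columns grow to the right and rows downward; lengths in m; the calibration is good to about 2 mm. A picture is of the moment at which its call begins: read the wrist's pose just before it. calibration takes no time and is no camera call.
- arm.close_job(): hands the job in; it is judged then, once.
The state is a dict: "clock": time; "qpos": joint angles; "dq": joint speeds; "effort": joint torques, N m; "position": TCP position; "ee_rot": TCP orientation; "force": force on the tool from outside, world axes, zero at the start; "ft_torque": the same for the moment, N m; "opening": opening from 0.0 (shut) to 1.0 (fully open); "finger_force": force on a finger pad.
Only numpy, scipy, OpenCV 4.12 (cv2) and the standard library are available. Lean on these libraries where they do the work, as an engineer would, in place of code of your own. Each camera call takes 0.05 s, during which the arm holds its last target. There are 200 camera calls.

### The job

Lay the wheel-bearing kit out beside the hub in the order it goes on the axle: seat each bearing cone fully home in its own cup, large in large and small in small, leaving the cups where they lie. Carry the row on in a straight line through hub and cups, each next part lying flat on the outer side with a gap of about 25 mm: the black oil seal beyond the large bearing, and the castle nut beyond the small bearing, with the grease cap set down over the nut so that it covers it. Leave every part released and at rest, and do not knock the spray can over.

Things in the scene. Friction and masses are not known exactly. Their poses are not given: they have to be found in the camera images.
- hub: Dark cast-iron wheel hub standing on the bench, fixed: flange 136 mm across at 31-42 mm height, four studs up to 72 mm, nose 62 mm across, top 78 mm high. Origin: on its axis at bench height, z up. Its y axis is the line of the row: a cup lies on it on each side (either one on +y), centre 118-124 mm from the hub axis. Its x axis points across the row, away from the robot, turned up to 9 degrees.
- cup_large: Large bearing's outer race (cup): loose bright steel ring lying flat, 62 mm outside diameter, 12 mm high, mouth 49 mm across. Origin: centre of its underside, z up. Heading of no meaning.
- cup_small: Small bearing's outer race (cup): loose bright steel ring lying flat, 47 mm outside diameter, 12 mm high, mouth 36 mm across. Origin: centre of its underside, z up. Heading of no meaning.
- cone_large: Large bearing's roller cone, dark steel cage, 19 mm high: tapers up from 40 to 47 mm across, then a straight band 53 mm across at 11-19 mm height to grip; bore 30 mm. Home in its cup the band rests on the cup's top, origin 1 mm above the bench; let go up to 7 mm higher it drops home. Fingers below the band would meet the wider cup. Origin: centre of underside, z up. Heading of no meaning. 150 g.
- cone_small: Small bearing's roller cone, amber plastic cage, 19 mm high: tapers up from 28 to 34 mm across, then a straight band 40 mm across at 11-19 mm height to grip; bore 19 mm. Seats in the small cup as the large cone does in the large one (origin then 1 mm above the bench; drops home from up to 7 mm higher). Origin: centre of underside, z up. Heading of no meaning. 80 g.
- seal: Oil seal: flat black ring with a thin copper-coloured line, 56 mm outside diameter, 41 mm hole, 10 mm high, about 30 g. Origin: centre of its underside, z up. Heading of no meaning.
- nut: Castle nut, yellow zinc-plated: hexagon 30 mm across flats (35 mm across corners) 13 mm high with a slotted crown 28 mm across above it, 21 mm high in all, standing crown up; about 90 g. Origin: centre of its underside, z up; its flats face its own x axis and every 60 degrees from it.
- cap: Grease cap: silvery round cup standing mouth down, 48 mm across (49 mm at a thin bead), 30 mm high, slightly domed top; hollow and open below, 43 mm across and 26 mm deep inside, so it goes over the nut and then rests on the bench. Origin: centre of its lower rim, z up. Heading of no meaning. 50 g.
- spray_can: Blue aerosol can standing at the left end of the row, 66 mm across and 212 mm high; a bystander, not to be knocked over. Origin: centre of its underside, z up.
There are look-alikes about, which are no part of the job. There is more than one size of the cap; the one meant has the size given above.

How it is judged:
By the outcome, as a careful person would: the job done as asked, in the order asked, and still so for the second after the job is handed in, with the robot touching nothing.
It also fails if it takes over 128 s, if anything falls off the work surface, if the arm or the gripper's body presses on something with over 40 N, if the wrist force passes 120 N, or if a joint passes its speed limit or range.

## Working session

There is one attempt and no reset: what is moved stays moved. The work goes in short steps, Python scripts to look and compute and a tool call to move; the robot and the scene stay as the last step left them, time stands still between calls to the robot, and variables do not carry over. Pictures are saved under pics/ and viewed, at most 14 in all, crops included, and the job is handed in when it is done.

Besides the shell and the picture viewer there is one more tool, called by a JSON object that holds its "method" and its "body", one argument or row to a line. jog_arm: Moves the arm, as the interface text tells. Shift numbers are shares of 400 mm and turn numbers shares of 90 degrees, none past 1 either way. Its arguments: {"type":"object","properties":{"steps":{"type":"array"},"force":{"type":"number"}},"required":["steps"]}

```bash
mkdir -p pics; ls; python3 - <<'E'
from bench import arm, eyes
import cv2, json
s=arm.state(); print({k:s[k] for k in('clock','position','ee_rot','opening')})
for n in('top','scene','wrist'):
    cv2.imwrite(f'pics/{n}0.png',eyes.camera(n)[:,:,::-1]); print(n,eyes.calibration(n))
E
```

```text
pics
{'clock': 0.0, 'position': array([0.2475904 , 0.62753082, 0.23062089]), 'ee_rot': array([-1.79928524e+02,  2.76176843e-03,  1.58467624e+02]), 'opening': 0.997270455368551}
top {'vfov': 56.41705614550322, 'cx': 319.122968703176, 'cy': 198.07730615714536, 'R': array([[ 0.02369229, -0.99969981,  0.00624145],
       [-0.99098819, -0.02430824, -0.13172515],
       [ 0.13183733, -0.00306434, -0.99126663]]), 't': array([0.02755458, 0.50818102, 0.73120433])}
scene {'vfov': 54.53597553478259, 'cx': 315.143173411984, 'cy': 194.8273377350997, 'R': array([[-0.12605725,  0.99183931,  0.01908789],
       [ 0.56355577,  0.08743332, -0.82143795],
       [-0.81640337, -0.09279112, -0.56997837]]), 't': array([ 0.03135389, -0.24613425,  1.40342804])}
wrist {'vfov': 59.254164844371054, 'cx': 323.1566859362065, 'cy': 202.33655949847176, 'mount': array([[ 5.86946563e-04, -9.58313431e-01, -2.85718434e-01,
         7.29812605e-02],
       [ 9.99999745e-01,  6.78651924e-04, -2.21948719e-04,
         3.13765340e-06],
       [ 4.06599804e-04, -2.85718231e-01,  9.58313585e-01,
        -1.42931311e-01],
       [ 0.00000000e+00,  0.00000000e+00,  0.00000000e+00,
         1.00000000e+00]])}
```

View pics/top0.png

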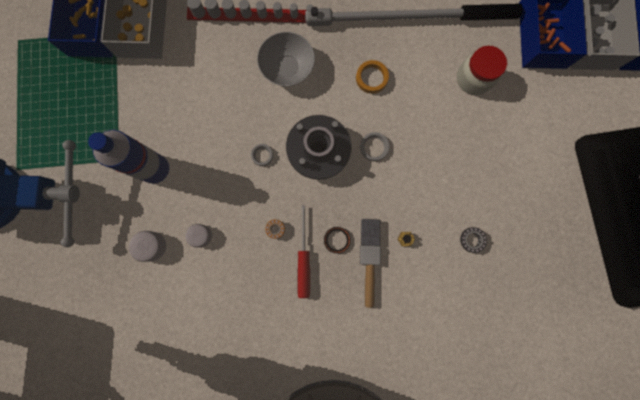

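View pics/scene0.png

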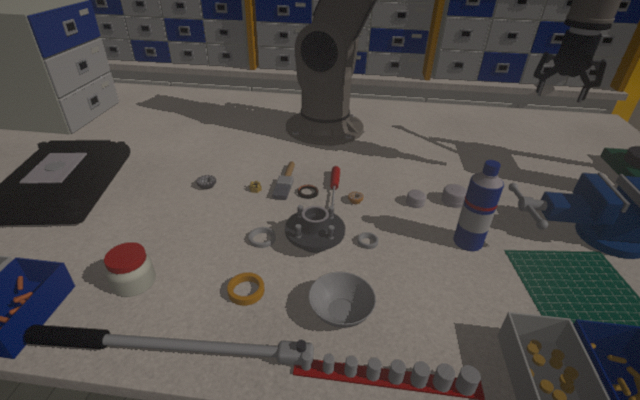

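The top view shows the hub at (318,147), the small cup at (262,155), the large cup at (376,147), the amber cone at (275,229) and a dark ring, probably the seal, at (337,239). It also shows the nut at (407,239), the dark cone at (474,240) and two cap candidates at (147,246) and (198,236). The can's base is near (150,170). I'll enlarge the work area and measure.

```bash
cat > h.py <<'E'
import numpy as np, cv2
from bench import arm, eyes
from scipy.spatial.transform import Rotation as Ro
def cam(n, st=None):
    c=eyes.calibration(n); f=200/np.tan(np.radians(c['vfov']/2))
    if n=='wrist':
        st=st or arm.state(); Rt=Ro.from_euler('xyz',st['ee_rot'],degrees=True).as_matrix(); M=c['mount']
        Rwc=Rt@M[:3,:3]; o=Rt@M[:3,3]+st['position']
    else: Rwc=c['R'].T; o=-Rwc@c['t']
    return f,c['cx'],c['cy'],Rwc,o
def ray(C,uv,z):
    f,cx,cy,R,o=C; uv=np.atleast_2d(uv).astype(float)
    d=np.c_[(uv[:,0]-cx)/f,(uv[:,1]-cy)/f,np.ones(len(uv))]@R.T
    return (o+d*((z-o[2])/d[:,2])[:,None])[:,:2]
def pix(C,X):
    f,cx,cy,R,o=C; p=(np.atleast_2d(X)-o)@R
    return p[:,:2]/p[:,2:]*f+[cx,cy]
E
python3 - <<'E'
from h import *
im=cv2.imread('pics/top0.png'); C=cam('top'); print('cam',C[4])
cv2.imwrite('pics/topcrop.png',cv2.resize(im[110:280,120:510],None,fx=2.05,fy=2.05,interpolation=cv2.INTER_CUBIC))
for n,uv,z in [('hub',(318,141),.078),('cupS',(262,155),.012),('cupL',(376,147),.012),('coneS',(275,229),.019),('seal',(337,239),.01),('nut',(407,239),.021),('coneL',(474,240),.019),('capA',(147,246),.03),('capB',(198,236),.03)]:
    print(n,ray(C,uv,z).round(3), 'mm/px',(1000*np.linalg.norm(ray(C,np.array(uv)+[1,0],z)-ray(C,uv,z))).round(2))
E
```

```text
cam [0.40654853 0.04213995 0.79158669]
hub [[0.615 0.045]] mm/px 1.97
cupS [[0.6   0.164]] mm/px 2.14
cupL [[ 0.624 -0.08 ]] mm/px 2.15
coneS [[0.443 0.129]] mm/px 2.06
seal [[0.425 0.   ]] mm/px 2.09
nut [[ 0.429 -0.143]] mm/px 2.06
coneL [[ 0.43  -0.282]] mm/px 2.07
capA [[0.402 0.385]] mm/px 2.01
capB [[0.424 0.284]] mm/px 2.02
```

View pics/topcrop.png

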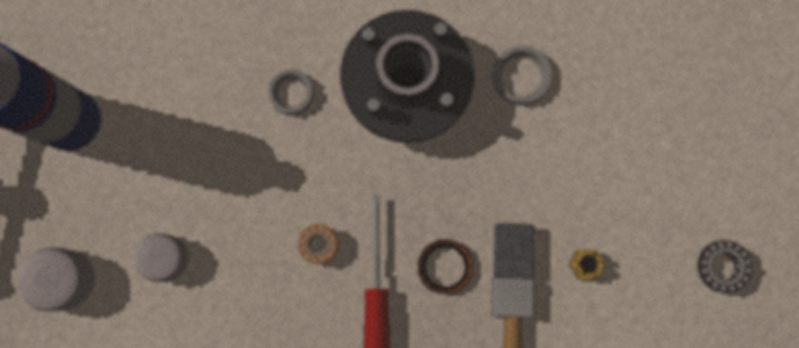

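The caps are at (147,246) and (198,236). The first measures about 60 mm across and the second about 47–48 mm, so the one at (198,236) fits the 48 mm description; the enlarged crop confirms this. The seal is the black ring with the copper line at (337,239). I'm ignoring the larger orange ring at (372,76). Next I move over the left half of the parts.

{"method": "jog_arm", "body": {
  "steps": [
    {"slide": [-0.09,-0.08,-0.05],"twist": 0.07,"fingers": 1},
    {"slide": [-0.16,-0.15,-0.08],"twist": 0.14,"fingers": 1},
    {"slide": [-0.23,-0.21,-0.08],"twist": 0.21,"fingers": 1},
    {"slide": [-0.3,-0.27,-0.08],"twist": 0.28,"fingers": 1},
    {"slide": [-0.37,-0.33,-0.08],"twist": 0.35,"fingers": 1}
  ]
}}

```text
clock: 0.57
position: [0.3379, 0.4483, 0.2636]
ee_rot: [180.0, -0.0, 126.6]
force: [1.8, 0.3, -0.6]
opening: 1.002
finger_force: 0.0
```

```bash
cat >> h.py <<'E'
np.set_printoptions(suppress=True,precision=4)
def go(x,y,z=None,yaw=None):
    """shares to reach x,y,z,yaw from present pose"""
    s=arm.state(); p=s['position']; z=p[2] if z is None else z; yaw=s['ee_rot'][2] if yaw is None else yaw
    R=Ro.from_euler('xyz',s['ee_rot'],degrees=True).as_matrix()
    print('t',round(s['clock'],2),'pos',p.round(4),'rot',s['ee_rot'].round(2),'open',round(s['opening'],3),'slide',(R.T@(np.array([x,y,z])-p)/.4).round(4),'twist',round(-((yaw-s['ee_rot'][2]+180)%360-180)/90,4))
E
python3 -c "
from h import *
go(.46,.2,.24,95.6); print(arm.state()['qpos'])"
```

```text
t 0.57 pos [0.3379 0.4483 0.2636] rot [179.98  -0.01 126.62] open 1.002 slide [-0.6804 -0.1253  0.0588] twist 0.3446
[-70.9357  12.145   13.3222 105.2852  -3.13    62.9025 -19.8603]
```

{"method": "jog_arm", "body": {
  "steps": [
    {"slide": [-0.1,-0.02,0.01],"twist": 0.07,"fingers": 1},
    {"slide": [-0.2,-0.04,0.02],"twist": 0.14,"fingers": 1},
    {"slide": [-0.3,-0.06,0.03],"twist": 0.21,"fingers": 1},
    {"slide": [-0.4,-0.08,0.04],"twist": 0.28,"fingers": 1},
    {"slide": [-0.5,-0.1,0.05],"twist": 0.345,"fingers": 1}
  ]
}}

```text
clock: 0.98
position: [0.4256, 0.2649, 0.2432]
ee_rot: [-180.0, -0.0, 95.6]
force: [1.4, -0.5, -0.2]
opening: 1.0
finger_force: 0.0
```

```bash
python3 -c "
from h import *
go(.49,.16,.24,95.6); print(arm.state()['qpos'])"
```

```text
t 0.98 pos [0.4256 0.2649 0.2432] rot [-180.     -0.02   95.6 ] open 1.0 slide [-0.2767  0.1346  0.0079] twist -0.0
[-60.8568   7.2831  23.8029 114.2276  -3.4384  59.1411 -29.8608]
```

{"method": "jog_arm", "body": {
  "steps": [
    {"slide": [-0.1,0.03,0],"twist": 0,"fingers": 1},
    {"slide": [-0.18,0.08,0],"twist": 0,"fingers": 1},
    {"slide": [-0.27,0.13,0.0],"twist": 0,"fingers": 1},
    {"slide": [-0.27,0.13,0],"twist": 0,"fingers": 1},
    {"slide": [-0.27,0.13,0],"twist": 0,"fingers": 1}
  ]
}}

```text
clock: 1.4
position: [0.489, 0.1626, 0.2433]
ee_rot: [180.0, 0.0, 95.7]
force: [-0.2, 0.9, -0.3]
opening: 1.002
finger_force: 0.0
```

```bash
python3 - <<'E'
from h import *
C=cam('wrist'); im=eyes.camera('wrist')[:,:,::-1]; cv2.imwrite('pics/w1.png',im)
go(.443,.129); print(arm.state()['qpos'])
for n,X in dict(capB=(.424,.284,.03),coneS=(.443,.129,.019),cupS=(.6,.164,.012),hub=(.615,.045,.078),seal=(.425,0,.01)).items(): print(n,pix(C,X))
E
```

```text
t 1.45 pos [0.4882 0.1642 0.2431] rot [-179.98    0.01   95.81] open 1.005 slide [-0.076  -0.1214  0.0001] twist -0.0
[-51.5933   9.0261  29.072  112.8502  -5.0776  59.3682 -14.4163]
capB [[266.6118  35.8318]]
coneS [[278.0728 195.1616]]
cupS [[425.2038 176.3913]]
hub [[436.6007 307.4803]]
seal [[257.4675 293.9124]]
```

View pics/w1.png

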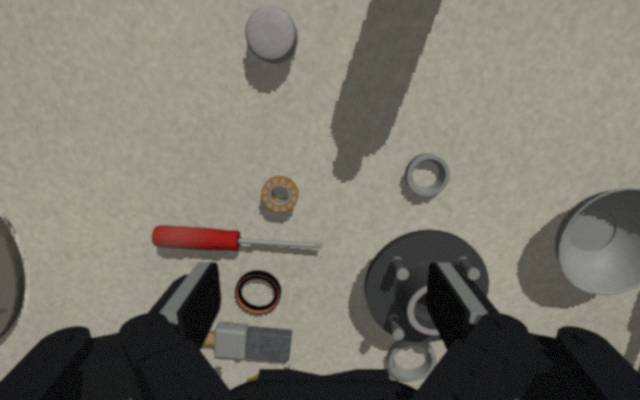

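The wrist view agrees with the top camera's estimates: amber cone (280,195), small cup (427,175), cap (271,33), seal (258,291) and large cup partly hidden at (410,360). I'll refine the cone and cup positions from circles.

```bash
cat >> h.py <<'E'
def circ(C,im,xy,z,r,win=1.35):
    """best Hough circle near xy on a metric plane at z: rectified patch 0.25 mm/px"""
    n=int(2*win*r/.00025); g=(np.arange(n)-n/2)*.00025
    X,Y=np.meshgrid(xy[0]+g,xy[1]+g)
    uv=pix(C,np.c_[X.ravel(),Y.ravel(),np.full(X.size,z)]).astype(np.float32)
    P=cv2.remap(im,uv[:,0].reshape(X.shape),uv[:,1].reshape(X.shape),cv2.INTER_LINEAR)
    G=cv2.GaussianBlur(cv2.cvtColor(P,cv2.COLOR_BGR2GRAY),(0,0),2)
    k=r/.00025
    c=cv2.HoughCircles(G,cv2.HOUGH_GRADIENT_ALT,1.5,5,param1=60,param2=.4,minRadius=int(k*.9),maxRadius=int(k*1.1))
    if c is None: return None
    c=c.reshape(-1,c.shape[-1])
    return np.c_[xy[0]+g[0]+c[:3,0]*.00025, xy[1]+g[0]+c[:3,1]*.00025, c[:3,2]*.25]
E
python3 - <<'E'
from h import *
im=cv2.imread('pics/w1.png'); C=cam('wrist'); T=cam('top'); it=cv2.imread('pics/top0.png')
for n,xy,z,r in [('coneS',(.443,.129),.019,.020),('cupS',(.6,.164),.012,.0235),('capB',(.424,.284),.028,.024),('seal',(.425,0),.01,.028)]:
    print(n,'wrist',circ(C,im,xy,z,r),'top',circ(T,it,xy,z,r))
for n,xy,z,r in [('cupL',(.624,-.08),.012,.031),('hub',(.615,.045),.078,.031),('flange',(.615,.045),.042,.068),('coneL',(.43,-.282),.019,.0265)]:
    print(n,circ(T,it,xy,z,r))
hsv=cv2.cvtColor(im,cv2.COLOR_BGR2HSV)
m=cv2.inRange(hsv[150:230,240:320],(5,70,60),(25,255,255)); c=cv2.boundingRect(m); print(c, ray(C,(240+c[0]+c[2]/2,150+c[1]+c[3]/2),.015))
E
```

```text
coneS wrist [[ 0.4449  0.1328 19.8246]] top [[ 0.4426  0.1316 19.1833]]
cupS wrist None top None
capB wrist None top None
seal wrist None top None
cupL None
hub None
flange None
coneL None
(21, 26, 38, 37) [[0.4439 0.1304]]
```

```bash
sed -i 's/cv2.HOUGH_GRADIENT_ALT,1.5,5,param1=60,param2=.4/cv2.HOUGH_GRADIENT,2,400,param1=30,param2=8/; s/k\*.9)/k*.94)/; s/k\*1.1)/k*1.06)/' h.py
python3 - <<'E'
from h import *
im=cv2.imread('pics/w1.png'); C=cam('wrist'); T=cam('top'); it=cv2.imread('pics/top0.png')
for n,xy,z,r in [('coneS',(.443,.129),.019,.020),('cupS',(.6,.164),.012,.0235),('cupSmouth',(.6,.164),.012,.018),('capB',(.424,.284),.028,.024),('seal',(.425,0),.01,.028)]:
    print(n,'wrist',circ(C,im,xy,z,r),'top',circ(T,it,xy,z,r))
for n,xy,z,r in [('cupL',(.624,-.08),.012,.031),('hub',(.615,.045),.078,.031),('flange',(.615,.045),.042,.068),('coneL',(.43,-.282),.019,.0265)]:
    print(n,circ(T,it,xy,z,r))
E
```

```text
coneS wrist [[ 0.4433  0.1328 20.15  ]] top [[ 0.4403  0.1233 20.1   ]]
cupS wrist [[ 0.6021  0.1681 23.35  ]] top [[ 0.5956  0.1526 23.3   ]]
cupSmouth wrist [[ 0.602  0.168 17.95 ]] top [[ 0.6   0.15 17.  ]]
capB wrist [[ 0.4249  0.2904 23.8   ]] top [[ 0.4249  0.2809 23.85  ]]
seal wrist [[ 0.4255  0.007  26.45  ]] top [[ 0.4235  0.     28.65  ]]
cupL [[ 0.6205 -0.086  31.85  ]]
hub [[ 0.6155  0.0445 30.3   ]]
flange [[ 0.614   0.044  68.4   ]
 [ 0.704  -0.008  70.05  ]
 [ 0.684   0.1235 67.05  ]]
coneL [[ 0.43   -0.2805 27.15  ]]
```

Now I go over the small cone at z≈0.11, for a closer look before gripping.

{"method": "jog_arm", "body": {
  "steps": [
    {"slide": [-0.04,-0.06,0.06],"twist": 0,"fingers": 0.75},
    {"slide": [-0.065,-0.12,0.14],"twist": 0,"fingers": 0.75},
    {"slide": [-0.065,-0.12,0.24],"twist": 0,"fingers": 0.75},
    {"slide": [-0.065,-0.12,0.33],"twist": 0,"fingers": 0.75},
    {"slide": [-0.065,-0.12,0.33],"twist": 0,"fingers": 0.75}
  ]
}}

```text
clock: 1.87
position: [0.4392, 0.1338, 0.1065]
ee_rot: [-179.6, 0.2, 96.1]
force: [-1.8, -1.3, -0.0]
opening: 0.748
finger_force: 0.0
```

```bash
cat >> h.py <<'E'
def look(name,items):
    st=arm.state(); C=cam('wrist',st); im=eyes.camera('wrist')[:,:,::-1].copy(); cv2.imwrite(f'pics/{name}.png',im)
    for n,xy,z,r in items:
        c=circ(C,im,xy,z,r); print(n,c,'pix',pix(C,(*xy,z)).round(0))
    return C,im
E
python3 - <<'E'
from h import *
C,im=look('w2',[('coneS',(.4435,.1328),.019,.020),('cupS',(.602,.168),.012,.0235)])
m=cv2.inRange(cv2.cvtColor(im,cv2.COLOR_BGR2HSV),(5,70,60),(25,255,255)); n,l,s,c=cv2.connectedComponentsWithStats(cv2.morphologyEx(m,cv2.MORPH_CLOSE,np.ones((9,9)))); i=1+np.argmax(s[1:,4]); b=s[i]; print(b,ray(C,b[:2]+b[2:4]/2,.015))
go(.4435,.1328,.008)
E
```

```text
coneS [[ 0.4443  0.1306 20.7   ]] pix [[330. 210.]]
cupS [[ 0.5956  0.1671 22.25  ]] pix [[565. 182.]]
[ 302  184   59   57 2098] [[0.4447 0.1295]]
t 1.92 pos [0.4408 0.134  0.1094] rot [-179.69    0.16   96.  ] open 0.75 slide [-0.003   0.0077  0.2535] twist -0.0
```

View pics/w2.png

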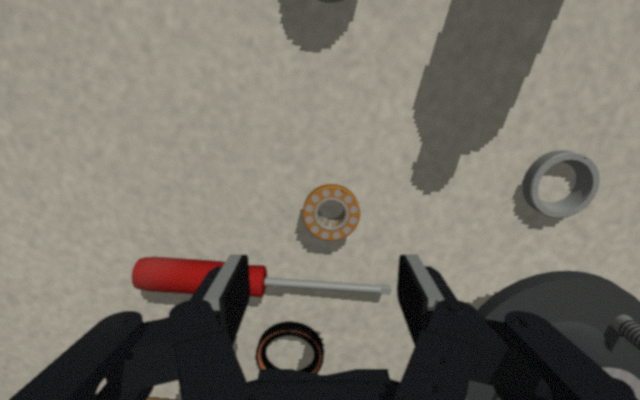

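The cone is at (331,211) and the cup rim at (563,183), both as predicted. Descending to grip.

{"method": "jog_arm", "body": {
  "steps": [
    {"slide": [-0.01,0.007,0.09],"twist": 0,"fingers": 0.75},
    {"slide": [-0.01,0.007,0.17],"twist": 0,"fingers": 0.75},
    {"slide": [-0.01,0.007,0.23],"twist": 0,"fingers": 0.75},
    {"slide": [-0.01,0.007,0.253],"twist": 0,"fingers": 0.75},
    {"slide": [-0.01,0.007,0.253],"twist": 0,"fingers": 0.75}
  ],
  "force": 40
}}

```text
clock: 2.33
position: [0.4462, 0.131, 0.0102]
ee_rot: [-179.9, -0.0, 96.0]
force: [1.0, -0.2, -0.3]
opening: 0.748
finger_force: 0.0
```

{"method": "jog_arm", "body": {
  "steps": [
    {"slide": [0,0,0],"twist": 0,"fingers": 0.4},
    {"slide": [0,0,0],"twist": 0,"fingers": 0.3},
    {"slide": [0,0,0],"twist": 0,"fingers": 0.3},
    {"slide": [0,0,0],"twist": 0,"fingers": 0.3},
    {"slide": [0,0,0],"twist": 0,"fingers": 0.3}
  ]
}}

```text
clock: 2.75
position: [0.4475, 0.1312, 0.0122]
ee_rot: [179.8, -0.1, 95.9]
force: [-1.7, 0.1, 11.2]
opening: 0.438
finger_force: 38.7
```

{"method": "jog_arm", "body": {
  "steps": [
    {"slide": [0,0,-0.08],"twist": 0,"fingers": 0.3},
    {"slide": [0,0.05,-0.16],"twist": 0,"fingers": 0.3},
    {"slide": [0.02,0.14,-0.2],"twist": 0,"fingers": 0.3},
    {"slide": [0.04,0.23,-0.2],"twist": 0,"fingers": 0.3},
    {"slide": [0.05,0.31,-0.2],"twist": 0,"fingers": 0.3}
  ]
}}

```text
clock: 3.17
position: [0.5705, 0.1654, 0.0938]
ee_rot: [179.7, -0.2, 96.0]
force: [0.6, 1.3, -1.6]
opening: 0.436
finger_force: 41.1
```

{"method": "jog_arm", "body": {
  "steps": [
    {"slide": [0,0.05,0],"twist": 0,"fingers": 0.3},
    {"slide": [0,0.085,0],"twist": 0,"fingers": 0.3},
    {"slide": [0,0.085,0],"twist": 0,"fingers": 0.3},
    {"slide": [0,0.085,0],"twist": 0,"fingers": 0.3},
    {"slide": [0,0.085,0],"twist": 0,"fingers": 0.3}
  ]
}}

```text
clock: 3.58
position: [0.6008, 0.1665, 0.091]
ee_rot: [180.0, -0.0, 95.9]
force: [0.0, -0.4, -0.3]
opening: 0.436
finger_force: 41.1
```

```bash
python3 - <<'E'
from h import *
C,im=look('w3',[('cupS',(.602,.168),.012,.0235),('cupSm',(.602,.168),.012,.018)])
go(.602,.168,.017); s=arm.state(); print(s['finger_force'],s['force'],s['qpos'])
print(pix(C,[(.602,.168,.012),(.6,.168,s['position'][2]+.007),(*s['position'][:2],s['position'][2]+.007)]))
E
```

```text
cupS [[ 0.6031  0.1671 23.9   ]] pix [[326. 210.]]
cupSm [[ 0.603   0.1655 18.15  ]] pix [[326. 210.]]
t 3.63 pos [0.6007 0.1666 0.0909] rot [179.99  -0.02  95.92] open 0.432 slide [0.0031 0.0037 0.1848] twist -0.0
41.080088935559615 [-0.5627  0.0439 -0.236 ] [-40.4948  30.5726  25.3836 106.5999 -17.477   46.647   -0.1594]
[[325.5065 209.8897]
 [322.0977 270.8602]
 [323.2762 273.9825]]
```

View pics/w3.png

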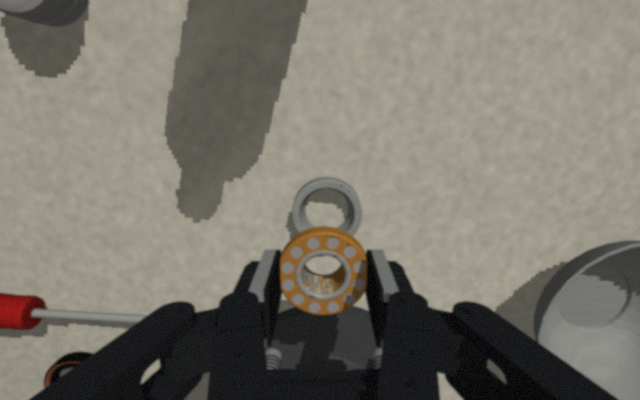

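The held cone's top centre is at (324,270) and the cup rim at (326,210). The cone sits about 2 mm +x in the tool frame, so it is nearly aligned with the cup. I'll lower, release and rise.

{"method": "jog_arm", "body": {
  "steps": [
    {"slide": [0,0.004,0.07],"twist": 0,"fingers": 0.3},
    {"slide": [0,0.004,0.12],"twist": 0,"fingers": 0.3},
    {"slide": [0,0.004,0.16],"twist": 0,"fingers": 0.3},
    {"slide": [0,0.004,0.184],"twist": 0,"fingers": 0.3},
    {"slide": [0,0.004,0.184],"twist": 0,"fingers": 0.3}
  ]
}}

```text
clock: 4.05
position: [0.6015, 0.1665, 0.0152]
ee_rot: [-179.9, 0.0, 95.9]
force: [-0.5, -0.3, -0.7]
opening: 0.437
finger_force: 41.1
```

{"method": "jog_arm", "body": {
  "steps": [
    {"slide": [0,0,0],"twist": 0,"fingers": 0.3},
    {"slide": [0,0,0],"twist": 0,"fingers": 0.6},
    {"slide": [0,0,0],"twist": 0,"fingers": 0.65},
    {"slide": [0,0,0],"twist": 0,"fingers": 0.65},
    {"slide": [0,0,0],"twist": 0,"fingers": 0.65}
  ]
}}

```text
clock: 4.47
position: [0.6032, 0.1669, 0.0172]
ee_rot: [180.0, -0.0, 95.9]
force: [0.2, 0.5, -0.4]
opening: 0.648
finger_force: 0.0
```

{"method": "jog_arm", "body": {
  "steps": [
    {"slide": [0,0,-0.03],"twist": 0,"fingers": 0.65},
    {"slide": [0,0,-0.1],"twist": 0,"fingers": 0.75},
    {"slide": [0,0,-0.19],"twist": 0,"fingers": 0.75},
    {"slide": [0,0,-0.28],"twist": 0,"fingers": 0.75},
    {"slide": [0,0,-0.28],"twist": 0,"fingers": 0.75}
  ]
}}

```text
clock: 4.88
position: [0.6062, 0.167, 0.1361]
ee_rot: [179.5, -0.2, 95.9]
force: [1.7, 0.8, -0.7]
opening: 0.747
finger_force: 0.0
```

```bash
python3 - <<'E'
from h import *
C,im=look('w4',[('cupS',(.602,.168),.012,.0235),('coneStop',(.602,.168),.020,.020)])
go(.429,-.143,.2,95.9)
cv2.imwrite('pics/w4c.png',cv2.resize(im[100:350,200:450],None,fx=2.2,fy=2.2))
print(pix(C,[(.602,.168,.012),(.602,.168,.02)]))
E
```

```text
cupS [[ 0.6021  0.1676 22.8   ]] pix [[317. 193.]]
coneStop [[ 0.6043  0.1673 20.7   ]] pix [[317. 195.]]
t 4.93 pos [0.605  0.1672 0.1333] rot [179.65  -0.13  95.9 ] open 0.749 slide [-0.7256 -0.5165 -0.1717] twist 0.0
[[316.9897 192.6199]
 [316.8955 195.313 ]]
```

View pics/w4c.png

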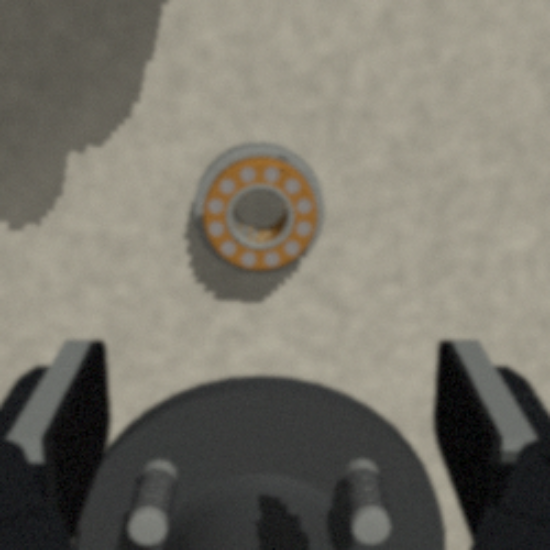

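The cone's top face is at crop (260,212), concentric with the cup and level, so it is seated. Next is the nut.

{"method": "jog_arm", "body": {
  "steps": [
    {"slide": [-0.05,-0.04,-0.07],"twist": 0,"fingers": 0.75},
    {"slide": [-0.13,-0.095,-0.12],"twist": 0,"fingers": 0.75},
    {"slide": [-0.21,-0.15,-0.14],"twist": 0,"fingers": 0.75},
    {"slide": [-0.29,-0.205,-0.14],"twist": 0,"fingers": 0.75},
    {"slide": [-0.37,-0.26,-0.14],"twist": 0,"fingers": 0.75}
  ]
}}

```text
clock: 5.35
position: [0.5136, 0.0074, 0.1852]
ee_rot: [180.0, -0.0, 95.9]
force: [1.4, -1.1, 0.7]
opening: 0.748
finger_force: 0.0
```

{"method": "jog_arm", "body": {
  "steps": [
    {"slide": [-0.08,-0.055,0],"twist": 0,"fingers": 0.75},
    {"slide": [-0.16,-0.11,0.02],"twist": 0,"fingers": 0.75},
    {"slide": [-0.24,-0.165,0.05],"twist": 0,"fingers": 0.75},
    {"slide": [-0.31,-0.22,0.09],"twist": 0,"fingers": 0.75},
    {"slide": [-0.34,-0.245,0.12],"twist": 0,"fingers": 0.75}
  ]
}}

```text
clock: 5.77
position: [0.4282, -0.1398, 0.136]
ee_rot: [-180.0, -0.0, 95.7]
force: [1.6, 0.5, -1.4]
opening: 0.748
finger_force: 0.0
```

{"method": "jog_arm", "body": {
  "steps": [
    {"slide": [0,0,0],"twist": 0,"fingers": 0.75},
    {"slide": [0,0,0],"twist": 0,"fingers": 0.75},
    {"slide": [0,0,0],"twist": 0,"fingers": 0.75},
    {"slide": [0,0,0],"twist": 0,"fingers": 0.75},
    {"slide": [0,0,0],"twist": 0,"fingers": 0.75}
  ]
}}

```text
clock: 6.18
position: [0.432, -0.1359, 0.1369]
ee_rot: [180.0, 0.0, 96.0]
force: [-0.5, -0.2, 0.4]
opening: 0.747
finger_force: 0.0
```

```bash
python3 - <<'E'
from h import *
C,im=look('w5',[('nutcrown',(.429,-.143),.021,.014),('cupL',(.624,-.08),.012,.031),('seal',(.425,.003),.01,.028)])
go(.429,-.143,.2,95.9); print(arm.state()['qpos'])
u,v=pix(C,(.429,-.143,.013))[0].astype(int); print(u,v)
m=cv2.inRange(cv2.cvtColor(im,cv2.COLOR_BGR2HSV),(18,90,40),(35,255,255))
m=cv2.morphologyEx(m,cv2.MORPH_CLOSE,np.ones((5,5))); n,l,s,c=cv2.connectedComponentsWithStats(m); print(s[1:][s[1:,4]>150])
cv2.imwrite('pics/w5c.png',cv2.resize(im[max(v-80,0):v+80,max(u-80,0):u+80],None,fx=3.5,fy=3.5))
E
```

```text
nutcrown [[ 0.4269 -0.1381 13.35  ]] pix [[319. 205.]]
cupL [[ 0.6265 -0.0765 30.25  ]] pix [[582. 149.]]
seal [[ 0.4245 -0.0025 26.45  ]] pix [[335.  -4.]]
t 6.23 pos [ 0.4319 -0.136   0.1368] rot [179.97   0.    96.  ] open 0.751 slide [-0.0168 -0.0089 -0.1579] twist 0.0011
[-23.0323  12.1244  36.7258 126.5734 -10.4081  44.1035  26.587 ]
318 202
[[ 135   71  120   38 2583]
 [ 301  180   39   45 1020]]
```

View pics/w5c.png

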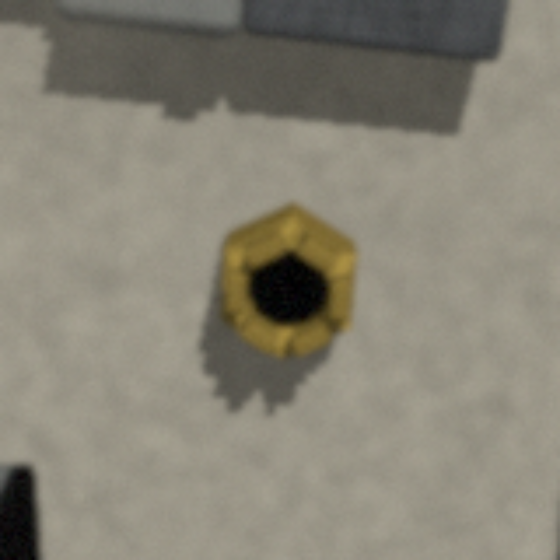

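The nut is at wrist pixel (320,204), with two flats facing the closing line, so no twist is needed. Descending.

{"method": "jog_arm", "body": {
  "steps": [
    {"slide": [-0.016,-0.007,0.09],"twist": 0,"fingers": 0.65},
    {"slide": [-0.016,-0.007,0.18],"twist": 0,"fingers": 0.6},
    {"slide": [-0.016,-0.007,0.26],"twist": 0,"fingers": 0.6},
    {"slide": [-0.016,-0.007,0.31],"twist": 0,"fingers": 0.6},
    {"slide": [-0.016,-0.007,0.322],"twist": 0,"fingers": 0.6}
  ]
}}

```text
clock: 6.65
position: [0.4278, -0.1427, 0.0051]
ee_rot: [-179.8, -0.0, 96.0]
force: [-0.8, 1.0, 0.4]
opening: 0.602
finger_force: 0.0
```

{"method": "jog_arm", "body": {
  "steps": [
    {"slide": [0,0,0],"twist": 0,"fingers": 0.6},
    {"slide": [0,0,0],"twist": 0,"fingers": 0.4},
    {"slide": [0,0,0],"twist": 0,"fingers": 0.2},
    {"slide": [0,0,0],"twist": 0,"fingers": 0.2},
    {"slide": [0,0,0],"twist": 0,"fingers": 0.2}
  ]
}}

```text
clock: 7.07
position: [0.4302, -0.1434, 0.0093]
ee_rot: [179.8, 0.0, 95.9]
force: [-1.7, -1.1, 4.6]
opening: 0.327
finger_force: 39.0
```

```bash
python3 - <<'E'
from h import *
go(.429,-.143,.2,95.9); s=arm.state(); print(s['finger_force'],s['force'])
hub=np.array([.6145,.0445]); cs=np.array([.6025,.1675]); 
T=cam('top'); can=ray(T,[(100,143)],.21); print('can top?',can)
E
```

```text
t 7.07 pos [ 0.4302 -0.1434  0.0093] rot [179.85   0.02  95.92] open 0.327 slide [ 0.001  -0.0016 -0.4767] twist 0.0003
38.991146518383175 [-1.6946 -1.1297  4.5816]
can top? [[0.5641 0.3927]]
```

{"method": "jog_arm", "body": {
  "steps": [
    {"slide": [0,0,-0.09],"twist": 0,"fingers": 0.2},
    {"slide": [0,0,-0.18],"twist": 0,"fingers": 0.2},
    {"slide": [0.04,0.025,-0.26],"twist": 0,"fingers": 0.2},
    {"slide": [0.11,0.065,-0.29],"twist": 0,"fingers": 0.2},
    {"slide": [0.195,0.11,-0.29],"twist": 0,"fingers": 0.2}
  ]
}}

```text
clock: 7.48
position: [0.467, -0.0613, 0.1283]
ee_rot: [179.6, -0.1, 95.7]
force: [1.4, -0.5, -1.5]
opening: 0.327
finger_force: 40.2
```

{"method": "jog_arm", "body": {
  "steps": [
    {"slide": [0.085,0.048,0],"twist": 0,"fingers": 0.2},
    {"slide": [0.17,0.096,0],"twist": 0,"fingers": 0.2},
    {"slide": [0.255,0.144,0],"twist": 0,"fingers": 0.2},
    {"slide": [0.34,0.192,0],"twist": 0,"fingers": 0.2},
    {"slide": [0.425,0.24,0],"twist": 0,"fingers": 0.2}
  ]
}}

```text
clock: 7.9
position: [0.5435, 0.1203, 0.1255]
ee_rot: [179.9, -0.1, 95.9]
force: [0.4, -0.4, -0.9]
opening: 0.326
finger_force: 40.2
```

{"method": "jog_arm", "body": {
  "steps": [
    {"slide": [0.085,0.05,0],"twist": 0,"fingers": 0.2},
    {"slide": [0.17,0.1,0],"twist": 0,"fingers": 0.2},
    {"slide": [0.24,0.145,0],"twist": 0,"fingers": 0.2},
    {"slide": [0.275,0.16,0],"twist": 0,"fingers": 0.2},
    {"slide": [0.275,0.16,0],"twist": 0,"fingers": 0.2}
  ]
}}

```text
clock: 8.32
position: [0.5957, 0.2385, 0.1248]
ee_rot: [179.9, -0.1, 96.2]
force: [-0.4, -0.1, -0.7]
opening: 0.325
finger_force: 40.2
```

{"method": "jog_arm", "body": {
  "steps": [
    {"slide": [0,0,0],"twist": 0,"fingers": 0.2},
    {"slide": [0,0,0.03],"twist": 0,"fingers": 0.2},
    {"slide": [0,0,0.08],"twist": 0,"fingers": 0.2},
    {"slide": [0,0,0.1],"twist": 0,"fingers": 0.2},
    {"slide": [0,0,0.1],"twist": 0,"fingers": 0.2}
  ]
}}

```text
clock: 8.73
position: [0.5938, 0.2322, 0.0818]
ee_rot: [-179.8, 0.1, 95.8]
force: [-0.3, -0.4, -0.9]
opening: 0.327
finger_force: 40.2
```

```bash
python3 - <<'E'
from h import *
C,im=look('w6',[])
go(.596,.234,.0108); s=arm.state(); print(s['finger_force'],s['qpos'])
g=s['position'][2]-.0093
m=cv2.inRange(cv2.cvtColor(im,cv2.COLOR_BGR2HSV),(18,90,40),(35,255,255))
n,l,st,c=cv2.connectedComponentsWithStats(m); print(st[1:][st[1:,4]>150]); print('crown at tcp',pix(C,(*s['position'][:2],g+.021)), 'cupS',pix(C,(.6025,.1675,.02)))
E
```

```text
t 8.78 pos [0.5945 0.2325 0.083 ] rot [-179.9     0.06   95.84] open 0.327 slide [0.0036 0.0044 0.1806] twist -0.0
40.22879811464783 [-47.9402  33.0946  28.2625 104.8143 -20.5566  47.326   -3.5644]
[[ 289  227   68   84 3600]]
crown at tcp [[325.3408 280.7306]] cupS [[326.844  312.1054]]
```

View pics/w6.png

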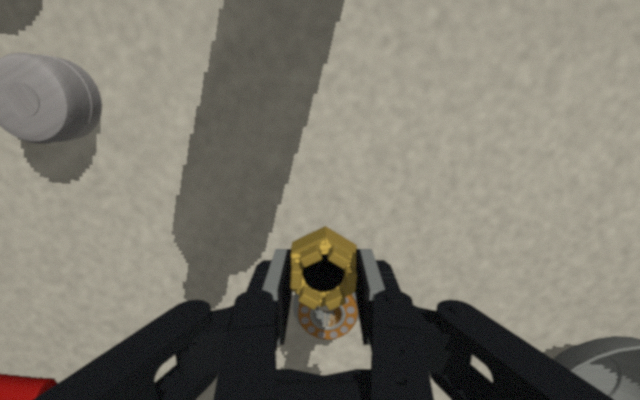

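The held nut's hole is at (323,271), slightly ahead of the TCP, and the seated small cone is beneath it at (327,312). The position is right, so I'll set it down.

{"method": "jog_arm", "body": {
  "steps": [
    {"slide": [0,0.004,0.07],"twist": 0,"fingers": 0.2},
    {"slide": [0,0.004,0.13],"twist": 0,"fingers": 0.2},
    {"slide": [0,0.004,0.165],"twist": 0,"fingers": 0.2},
    {"slide": [0,0.004,0.178],"twist": 0,"fingers": 0.2},
    {"slide": [0,0.004,0.178],"twist": 0,"fingers": 0.2}
  ]
}}

```text
clock: 9.2
position: [0.5965, 0.2334, 0.012]
ee_rot: [-179.9, 0.0, 95.9]
force: [-0.4, -0.5, -0.8]
opening: 0.326
finger_force: 40.2
```

{"method": "jog_arm", "body": {
  "steps": [
    {"slide": [0,0,0],"twist": 0,"fingers": 0.2},
    {"slide": [0,0,0.004],"twist": 0,"fingers": 0.2},
    {"slide": [0,0,0.004],"twist": 0,"fingers": 0.5},
    {"slide": [0,0,0.002],"twist": 0,"fingers": 0.6},
    {"slide": [0,0,0],"twist": 0,"fingers": 0.6}
  ]
}}

```text
clock: 9.62
position: [0.5971, 0.2342, 0.0132]
ee_rot: [180.0, -0.0, 95.9]
force: [0.1, -0.6, -0.2]
opening: 0.598
finger_force: 0.0
```

{"method": "jog_arm", "body": {
  "steps": [
    {"slide": [0,0,-0.02],"twist": 0,"fingers": 0.6},
    {"slide": [0,0,-0.08],"twist": 0,"fingers": 0.75},
    {"slide": [0,0,-0.17],"twist": 0,"fingers": 0.8},
    {"slide": [0,0,-0.26],"twist": 0,"fingers": 0.8},
    {"slide": [0,0,-0.28],"twist": 0,"fingers": 0.8}
  ]
}}

```text
clock: 10.03
position: [0.5992, 0.2343, 0.1307]
ee_rot: [179.6, -0.1, 95.9]
force: [2.0, 0.4, 0.5]
opening: 0.8
finger_force: 0.0
```

{"method": "jog_arm", "body": {
  "steps": [
    {"slide": [0,0,0],"twist": 0,"fingers": 0.8},
    {"slide": [0,0,0],"twist": 0,"fingers": 0.8},
    {"slide": [0,0,0],"twist": 0,"fingers": 0.8},
    {"slide": [0,0,0],"twist": 0,"fingers": 0.8},
    {"slide": [0,0,0],"twist": 0,"fingers": 0.8}
  ]
}}

```text
clock: 10.45
position: [0.5963, 0.2337, 0.1236]
ee_rot: [-179.9, 0.0, 95.9]
force: [-0.3, 0.7, 0.1]
opening: 0.801
finger_force: 0.0
```

```bash
cat >> h.py <<'E'
def blob(C,im,lo,hi,z,amin=150):
    m=cv2.morphologyEx(cv2.inRange(cv2.cvtColor(im,cv2.COLOR_BGR2HSV),lo,hi),cv2.MORPH_CLOSE,np.ones((7,7)))
    n,l,s,c=cv2.connectedComponentsWithStats(m)
    for b in s[1:][s[1:,4]>amin]: print('blob',b,ray(C,b[:2]+b[2:4]/2,z))
E
python3 - <<'E'
from h import *
C,im=look('w7',[('nutcrown',(.596,.234),.021,.014),('coneS',(.6025,.1675),.020,.02),('capB',(.425,.290),.028,.024)])
blob(C,im,(18,90,40),(35,255,255),.014); blob(C,im,(5,70,60),(17,255,255),.018)
go(.425,.29,.12)
E
```

```text
nutcrown [[ 0.5974  0.2339 13.9   ]] pix [[323. 201.]]
coneS [[ 0.6033  0.1678 20.7   ]] pix [[323. 282.]]
capB [[ 0.4264  0.2889 23.45  ]] pix [[70. 96.]]
blob [ 305  175   41   46 1126] [[0.5976 0.2346]]
blob [ 297  258   52   49 1531] [[0.6028 0.1663]]
t 10.5 pos [0.5964 0.2337 0.1237] rot [-179.93    0.04   95.91] open 0.799 slide [ 0.184  -0.4117  0.0095] twist -0.0
```

View pics/w7.png

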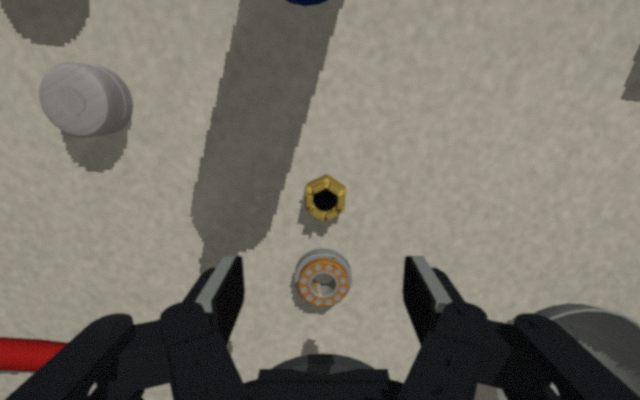

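The nut stands at (325,198), beyond the seated small bearing at (324,282). The 48 mm cap is at (72,98). I'll fetch the cap.

{"method": "jog_arm", "body": {
  "steps": [
    {"slide": [0.04,-0.09,0],"twist": 0,"fingers": 0.8},
    {"slide": [0.08,-0.18,0],"twist": 0,"fingers": 0.8},
    {"slide": [0.12,-0.27,0],"twist": 0,"fingers": 0.8},
    {"slide": [0.16,-0.36,0],"twist": 0,"fingers": 0.8},
    {"slide": [0.184,-0.41,0],"twist": 0,"fingers": 0.8}
  ]
}}

```text
clock: 10.92
position: [0.4221, 0.2909, 0.1238]
ee_rot: [-179.9, 0.0, 96.0]
force: [0.9, 1.2, -0.1]
opening: 0.798
finger_force: 0.0
```

{"method": "jog_arm", "body": {
  "steps": [
    {"slide": [0,0,0],"twist": 0,"fingers": 0.8},
    {"slide": [0,0,0],"twist": 0,"fingers": 0.8},
    {"slide": [0,0,0],"twist": 0,"fingers": 0.8},
    {"slide": [0,0,0],"twist": 0,"fingers": 0.8},
    {"slide": [0,0,0],"twist": 0,"fingers": 0.8}
  ]
}}

```text
clock: 11.33
position: [0.427, 0.2897, 0.1244]
ee_rot: [180.0, 0.0, 95.8]
force: [0.1, -0.2, -0.5]
opening: 0.801
finger_force: 0.0
```

```bash
python3 - <<'E'
from h import *
C,im=look('w8',[('capB27',(.4255,.2895),.027,.024),('capBead',(.4255,.2895),.003,.0245)])
go(.4255,.2895,.009); print(arm.state()['qpos'])
u,v=pix(C,(.4255,.2895,.02))[0].astype(int); print(u,v); cv2.imwrite('pics/w8c.png',cv2.resize(im[v-80:v+80,u-80:u+80],None,fx=3,fy=3))
E
```

```text
capB27 [[ 0.4279  0.2879 23.25  ]] pix [[321. 204.]]
capBead [[ 0.4283  0.2808 25.45  ]] pix [[322. 195.]]
t 11.38 pos [0.4269 0.2897 0.1244] rot [179.99   0.03  95.83] open 0.801 slide [-0.     -0.0034  0.2884] twist -0.0
[-67.3668  19.2235  31.3133 119.4102 -13.995   44.8732 -21.6458]
321 201
```

View pics/w8c.png

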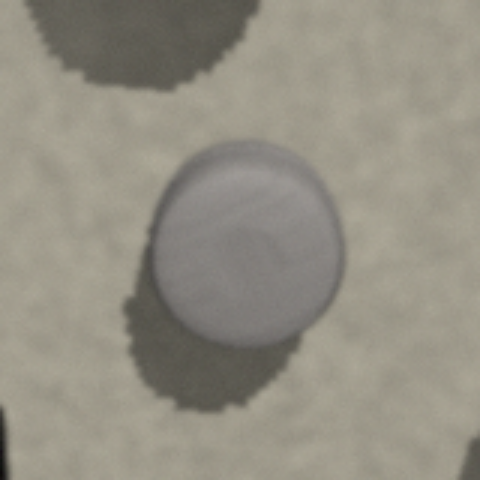

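The cap is at (324,206) and measures about 47 mm across, so it is the right one. Gripping.

{"method": "jog_arm", "body": {
  "steps": [
    {"slide": [-0.004,0.002,0.09],"twist": 0,"fingers": 0.8},
    {"slide": [-0.004,0.002,0.18],"twist": 0,"fingers": 0.8},
    {"slide": [-0.004,0.002,0.25],"twist": 0,"fingers": 0.8},
    {"slide": [-0.004,0.002,0.285],"twist": 0,"fingers": 0.8},
    {"slide": [-0.004,0.002,0.285],"twist": 0,"fingers": 0.8}
  ],
  "force": 30
}}

```text
clock: 11.8
position: [0.4261, 0.287, 0.0076]
ee_rot: [-179.8, 0.2, 95.9]
force: [-1.3, -1.0, 0.4]
opening: 0.802
finger_force: 0.0
```

{"method": "jog_arm", "body": {
  "steps": [
    {"slide": [0,0,0],"twist": 0,"fingers": 0.7},
    {"slide": [0,0,0],"twist": 0,"fingers": 0.5},
    {"slide": [0,0,0],"twist": 0,"fingers": 0.4},
    {"slide": [0,0,0],"twist": 0,"fingers": 0.4},
    {"slide": [0,0,0],"twist": 0,"fingers": 0.4}
  ]
}}

```text
clock: 12.22
position: [0.4278, 0.2893, 0.0117]
ee_rot: [179.9, -0.1, 95.9]
force: [-0.8, -2.4, 9.7]
opening: 0.544
finger_force: 31.6
```

{"method": "jog_arm", "body": {
  "steps": [
    {"slide": [0,0,0],"twist": 0,"fingers": 0.4},
    {"slide": [0,0,-0.06],"twist": 0,"fingers": 0.4},
    {"slide": [0,0,-0.12],"twist": 0,"fingers": 0.4},
    {"slide": [0,0,-0.16],"twist": 0,"fingers": 0.4},
    {"slide": [0,0,-0.16],"twist": 0,"fingers": 0.4}
  ]
}}

```text
clock: 12.63
position: [0.4284, 0.2901, 0.0779]
ee_rot: [179.8, -0.2, 95.9]
force: [1.9, 1.2, -0.0]
opening: 0.544
finger_force: 31.4
```

```bash
python3 -c "
from h import *
go(.5973,.2342)"
```

```text
t 12.63 pos [0.4284 0.2901 0.0779] rot [179.79  -0.21  95.91] open 0.544 slide [-0.1824  0.4056  0.0008] twist -0.0
```

{"method": "jog_arm", "body": {
  "steps": [
    {"slide": [-0.035,0.08,0],"twist": 0,"fingers": 0.4},
    {"slide": [-0.07,0.165,0],"twist": 0,"fingers": 0.4},
    {"slide": [-0.11,0.25,0],"twist": 0,"fingers": 0.4},
    {"slide": [-0.15,0.335,0],"twist": 0,"fingers": 0.4},
    {"slide": [-0.182,0.405,0],"twist": 0,"fingers": 0.4}
  ]
}}

```text
clock: 13.05
position: [0.5979, 0.2319, 0.0746]
ee_rot: [179.9, -0.0, 95.9]
force: [0.0, -0.2, -0.4]
opening: 0.542
finger_force: 31.4
```

{"method": "jog_arm", "body": {
  "steps": [
    {"slide": [0,0,0],"twist": 0,"fingers": 0.4},
    {"slide": [0,0,0],"twist": 0,"fingers": 0.4},
    {"slide": [0,0,0],"twist": 0,"fingers": 0.4},
    {"slide": [0,0,0],"twist": 0,"fingers": 0.4},
    {"slide": [0,0,0],"twist": 0,"fingers": 0.4}
  ]
}}

```text
clock: 13.47
position: [0.5946, 0.234, 0.0745]
ee_rot: [-180.0, -0.0, 96.0]
force: [1.0, -0.4, -0.2]
opening: 0.543
finger_force: 31.4
```

```bash
python3 - <<'E'
from h import *
st=arm.state(); p=st['position']
C,im=look('w9',[('capheld',p[:2],p[2]-.0117+.027,.024),('nut',(.5973,.2342),.021,.014)])
blob(C,im,(18,90,40),(35,255,255),.014,60)
go(.5973,.2342,.0125)
E
```

```text
capheld [[ 0.595   0.2324 22.75  ]] pix [[324. 284.]]
nut [[ 0.5952  0.2386 14.45  ]] pix [[328. 225.]]
blob [304 191  49  28 773] [[0.5965 0.2447]]
t 13.52 pos [0.5948 0.234  0.0746] rot [-179.98   -0.02   96.  ] open 0.542 slide [-0.0001  0.0063  0.1552] twist -0.0
```

View pics/w9.png

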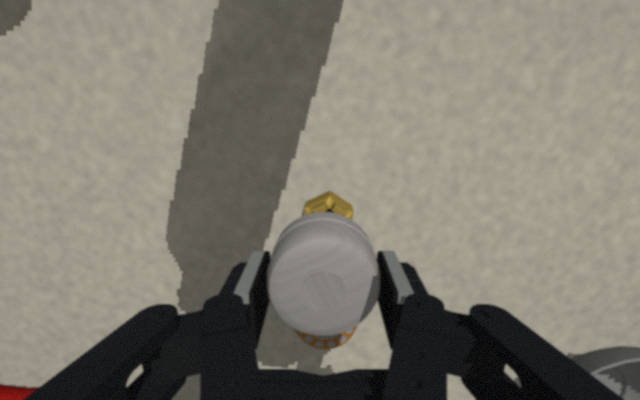

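The held cap is centred at (324,280), with the nut's back corner visible at (328,191) where expected. I'll shift 2.5 mm and lower.

{"method": "jog_arm", "body": {
  "steps": [
    {"slide": [0,0.006,0.03],"twist": 0,"fingers": 0.4},
    {"slide": [0,0.006,0.07],"twist": 0,"fingers": 0.4},
    {"slide": [0,0.006,0.1],"twist": 0,"fingers": 0.4},
    {"slide": [0,0.006,0.12],"twist": 0,"fingers": 0.4},
    {"slide": [0,0.006,0.12],"twist": 0,"fingers": 0.4}
  ]
}}

```text
clock: 13.93
position: [0.5968, 0.233, 0.0243]
ee_rot: [-179.8, 0.1, 95.9]
force: [-0.8, -0.2, -0.2]
opening: 0.544
finger_force: 31.4
```

{"method": "jog_arm", "body": {
  "steps": [
    {"slide": [0,0,0],"twist": 0,"fingers": 0.4},
    {"slide": [0,0,0.01],"twist": 0,"fingers": 0.4},
    {"slide": [0,0,0.02],"twist": 0,"fingers": 0.4},
    {"slide": [0,0,0.03],"twist": 0,"fingers": 0.4},
    {"slide": [0,0,0.03],"twist": 0,"fingers": 0.4}
  ]
}}

```text
clock: 14.35
position: [0.5977, 0.2333, 0.0139]
ee_rot: [-180.0, 0.0, 95.9]
force: [-0.5, 0.5, -0.9]
opening: 0.54
finger_force: 31.4
```

{"method": "jog_arm", "body": {
  "steps": [
    {"slide": [0,0,0.004],"twist": 0,"fingers": 0.4},
    {"slide": [0,0,0.004],"twist": 0,"fingers": 0.4},
    {"slide": [0,0,0.004],"twist": 0,"fingers": 0.65},
    {"slide": [0,0,0.004],"twist": 0,"fingers": 0.75},
    {"slide": [0,0,0.004],"twist": 0,"fingers": 0.8}
  ]
}}

```text
clock: 14.77
position: [0.5982, 0.2333, 0.0131]
ee_rot: [180.0, -0.0, 95.9]
force: [-0.3, -0.3, 0.4]
opening: 0.802
finger_force: 0.0
```

{"method": "jog_arm", "body": {
  "steps": [
    {"slide": [0,0,-0.02],"twist": 0,"fingers": 0.8},
    {"slide": [0,0,-0.09],"twist": 0,"fingers": 0.8},
    {"slide": [0,0,-0.18],"twist": 0,"fingers": 0.8},
    {"slide": [0,0,-0.27],"twist": 0,"fingers": 0.8},
    {"slide": [0,0,-0.3],"twist": 0,"fingers": 0.8}
  ]
}}

```text
clock: 15.18
position: [0.6001, 0.2335, 0.1385]
ee_rot: [179.7, -0.1, 95.9]
force: [0.3, 1.0, 0.6]
opening: 0.795
finger_force: 0.0
```

{"method": "jog_arm", "body": {
  "steps": [
    {"slide": [-0.03,0,-0.05],"twist": 0,"fingers": 0.8},
    {"slide": [-0.11,0,-0.1],"twist": 0,"fingers": 0.8},
    {"slide": [-0.2,0,-0.12],"twist": 0,"fingers": 0.8},
    {"slide": [-0.2,0,-0.12],"twist": 0,"fingers": 0.8},
    {"slide": [-0.2,0,-0.12],"twist": 0,"fingers": 0.8}
  ]
}}

```text
clock: 15.6
position: [0.6069, 0.1514, 0.1823]
ee_rot: [179.9, -0.0, 95.7]
force: [0.8, 0.7, -0.4]
opening: 0.798
finger_force: 0.0
```

```bash
python3 - <<'E'
from h import *
C,im=look('w10',[('cap',(.5975,.234),.028,.024),('coneS',(.6025,.1675),.020,.02),('cupL',(.6265,-.0765),.012,.031),('cupLm',(.6265,-.0765),.012,.0245),('flange',(.6145,.045),.042,.068),('seal',(.425,.003),.01,.028)])
blob(C,im,(18,90,40),(35,255,255),.014,60)
go(.43,-.2805,.13); print(arm.state()['qpos'])
E
```

```text
cap [[ 0.5979  0.2329 23.25  ]] pix [[322.  84.]]
coneS [[ 0.6033  0.1693 20.7   ]] pix [[320. 164.]]
cupL [[ 0.6255 -0.0355 29.175 ]] pix [[320. 384.]]
cupLm [[ 0.6133 -0.0762 23.25  ]] pix [[320. 384.]]
flange [[ 0.6145  0.049  65.65  ]
 [ 0.527  -0.039  71.7   ]
 [ 0.7035 -0.0385 67.3   ]] pix [[320. 301.]]
seal [[ 0.429  0.006 26.95 ]] pix [[132. 304.]]
blob [  0 343  63  22 919] [[ 0.3184 -0.066 ]]
blob [473 384  26  16 289] [[ 0.8091 -0.0676]]
t 15.65 pos [0.6064 0.1532 0.1815] rot [179.96  -0.04  95.83] open 0.798 slide [-1.034  -0.549   0.1278] twist -0.0
[-44.7375  25.2734  32.647  102.8979 -16.0825  56.4398   0.2268]
```

View pics/w10.png

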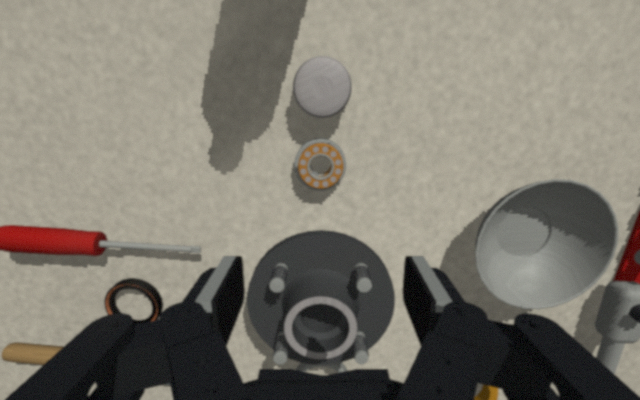

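The cap at (322,86) covers the nut, with the small bearing seated at (320,165) and the hub in line. I have one picture view left, so I'll rely on measurements from here. Next is the large cone.

{"method": "jog_arm", "body": {
  "steps": [
    {"slide": [-0.085,-0.045,0],"twist": 0,"fingers": 0.85},
    {"slide": [-0.17,-0.09,0],"twist": 0,"fingers": 0.85},
    {"slide": [-0.255,-0.135,0],"twist": 0,"fingers": 0.85},
    {"slide": [-0.34,-0.18,0],"twist": 0,"fingers": 0.85},
    {"slide": [-0.425,-0.225,0],"twist": 0,"fingers": 0.85}
  ]
}}

```text
clock: 16.07
position: [0.5333, -0.0247, 0.1806]
ee_rot: [-180.0, -0.0, 96.0]
force: [0.2, -0.6, -0.2]
opening: 0.849
finger_force: 0.0
```

{"method": "jog_arm", "body": {
  "steps": [
    {"slide": [-0.085,-0.045,0],"twist": 0,"fingers": 0.85},
    {"slide": [-0.17,-0.09,0],"twist": 0,"fingers": 0.85},
    {"slide": [-0.255,-0.135,0],"twist": 0,"fingers": 0.85},
    {"slide": [-0.34,-0.18,0],"twist": 0,"fingers": 0.85},
    {"slide": [-0.425,-0.225,0],"twist": 0,"fingers": 0.85}
  ]
}}

```text
clock: 16.48
position: [0.4618, -0.2033, 0.1808]
ee_rot: [-180.0, -0.0, 96.0]
force: [0.3, -0.2, -0.4]
opening: 0.848
finger_force: 0.0
```

{"method": "jog_arm", "body": {
  "steps": [
    {"slide": [-0.085,-0.045,0.03],"twist": 0,"fingers": 0.85},
    {"slide": [-0.15,-0.08,0.08],"twist": 0,"fingers": 0.85},
    {"slide": [-0.184,-0.1,0.13],"twist": 0,"fingers": 0.85},
    {"slide": [-0.184,-0.1,0.13],"twist": 0,"fingers": 0.85},
    {"slide": [-0.184,-0.1,0.13],"twist": 0,"fingers": 0.85}
  ]
}}

```text
clock: 16.9
position: [0.4295, -0.2801, 0.128]
ee_rot: [-179.9, -0.0, 95.9]
force: [0.6, 0.1, 0.3]
opening: 0.851
finger_force: 0.0
```

```bash
python3 - <<'E'
from h import *
C,im=look('w11',[('coneLtop',(.43,-.2805),.019,.0265),('bore',(.43,-.2805),.019,.015)])
blob(C,im,(0,0,0),(180,255,70),.015,400)
print(im[195:215:5,290:350:10].mean(2).round())
go(.43,-.2805,.008); print(arm.state()['qpos'])
E
```

```text
coneLtop [[ 0.431  -0.2815 26.55  ]] pix [[324. 200.]]
bore [[ 0.4315 -0.2815 14.9   ]] pix [[324. 200.]]
blob [ 290  167   71   69 2243] [[ 0.4311 -0.2828]]
blob [    0   258   640   142 38559] [[ 0.4383 -0.3958]]
[[113.  90.  73.  71.  77.  75.]
 [ 84.  49.  75. 121.  77.  79.]
 [ 68.  71.  93. 133. 113.  71.]
 [ 74.  39.  54. 129. 137.  52.]]
t 16.95 pos [ 0.4304 -0.2796  0.1287] rot [-179.94   -0.02   95.94] open 0.85 slide [-0.0022 -0.001   0.3017] twist -0.0
[ -7.1522  20.2786  40.0493 119.8315 -18.0669  45.8891  49.8542]
```

{"method": "jog_arm", "body": {
  "steps": [
    {"slide": [-0.005,0.001,0.09],"twist": 0,"fingers": 0.85},
    {"slide": [-0.005,0.001,0.18],"twist": 0,"fingers": 0.85},
    {"slide": [-0.005,0.001,0.26],"twist": 0,"fingers": 0.85},
    {"slide": [-0.005,0.001,0.3],"twist": 0,"fingers": 0.85},
    {"slide": [-0.005,0.001,0.3],"twist": 0,"fingers": 0.85}
  ],
  "force": 40
}}

```text
clock: 17.37
position: [0.4305, -0.2801, 0.0066]
ee_rot: [-179.8, -0.1, 96.1]
force: [-1.1, 0.7, -0.3]
opening: 0.85
finger_force: 0.0
```

{"method": "jog_arm", "body": {
  "steps": [
    {"slide": [0,0,0],"twist": 0,"fingers": 0.85},
    {"slide": [0,0,0],"twist": 0,"fingers": 0.65},
    {"slide": [0,0,0],"twist": 0,"fingers": 0.45},
    {"slide": [0,0,0],"twist": 0,"fingers": 0.45},
    {"slide": [0,0,0],"twist": 0,"fingers": 0.45}
  ]
}}

```text
clock: 17.78
position: [0.4323, -0.2822, 0.0108]
ee_rot: [179.8, 0.0, 96.0]
force: [-0.7, 2.8, 11.4]
opening: 0.587
finger_force: 39.3
```

```bash
python3 -c "
from h import *
go(.626,-.0775,.1); s=arm.state(); print(s['force'],s['finger_force'])"
```

```text
t 17.78 pos [ 0.4323 -0.2822  0.0108] rot [179.82   0.04  95.96] open 0.587 slide [ 0.4587  0.5355 -0.2216] twist -0.0
[-0.743   2.7745 11.4451] 39.339397430594545
```

{"method": "jog_arm", "body": {
  "steps": [
    {"slide": [0,0,-0.07],"twist": 0,"fingers": 0.45},
    {"slide": [0.01,0.015,-0.16],"twist": 0,"fingers": 0.45},
    {"slide": [0.05,0.06,-0.22],"twist": 0,"fingers": 0.45},
    {"slide": [0.11,0.13,-0.22],"twist": 0,"fingers": 0.45},
    {"slide": [0.175,0.205,-0.22],"twist": 0,"fingers": 0.45}
  ]
}}

```text
clock: 18.2
position: [0.5068, -0.204, 0.1002]
ee_rot: [179.7, 0.0, 95.8]
force: [1.6, -1.0, -1.5]
opening: 0.583
finger_force: 43.3
```

{"method": "jog_arm", "body": {
  "steps": [
    {"slide": [0.065,0.076,0],"twist": 0,"fingers": 0.45},
    {"slide": [0.13,0.152,0],"twist": 0,"fingers": 0.45},
    {"slide": [0.195,0.228,0],"twist": 0,"fingers": 0.45},
    {"slide": [0.25,0.29,0],"twist": 0,"fingers": 0.45},
    {"slide": [0.284,0.331,0],"twist": 0,"fingers": 0.45}
  ]
}}

```text
clock: 18.62
position: [0.6277, -0.0731, 0.0983]
ee_rot: [179.9, -0.0, 96.2]
force: [-0.4, 0.6, -1.6]
opening: 0.585
finger_force: 43.3
```

{"method": "jog_arm", "body": {
  "steps": [
    {"slide": [0,0,0],"twist": 0,"fingers": 0.45},
    {"slide": [0,0,0],"twist": 0,"fingers": 0.45},
    {"slide": [0,0,0],"twist": 0,"fingers": 0.45},
    {"slide": [0,0,0],"twist": 0,"fingers": 0.45},
    {"slide": [0,0,0],"twist": 0,"fingers": 0.45}
  ]
}}

```text
clock: 19.03
position: [0.6245, -0.0786, 0.0975]
ee_rot: [180.0, 0.0, 95.8]
force: [-0.0, -1.3, -0.6]
opening: 0.586
finger_force: 43.3
```

```bash
python3 - <<'E'
from h import *
p=arm.state()['position']; g=p[2]-.0108
C,im=look('w12',[('cupL',(.626,-.0775),.012,.031),('cupLm',(.626,-.0775),.012,.0245),('held',p[:2],g+.019,.0265),('heldbore',p[:2],g+.019,.015)])
go(.626,-.0775,.015); print(arm.state()['finger_force'],arm.state()['qpos'])
E
```

```text
cupL [[ 0.627  -0.0765 31.35  ]] pix [[326. 208.]]
cupLm [[ 0.6273 -0.0777 24.9   ]] pix [[326. 208.]]
held [[ 0.624  -0.0751 25.5   ]] pix [[324. 276.]]
heldbore [[ 0.6245 -0.0771 15.45  ]] pix [[324. 276.]]
t 19.08 pos [ 0.6246 -0.0784  0.0974] rot [179.98   0.    95.84] open 0.582 slide [0.002  0.0036 0.2059] twist -0.0
43.337199227535166 [-24.8492  32.941   35.6009 105.97   -24.8084  48.9888  28.8546]
```

View pics/w12.png

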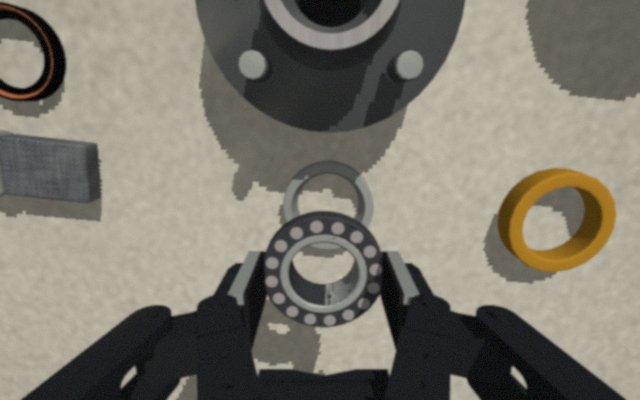

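The held large cone is at (324,269) and the cup at (328,206). It needs +2.5 mm in x. That was the last allowed view, so measurements only from here.

{"method": "jog_arm", "body": {
  "steps": [
    {"slide": [0,0.006,0.06],"twist": 0,"fingers": 0.45},
    {"slide": [0,0.006,0.12],"twist": 0,"fingers": 0.45},
    {"slide": [0,0.006,0.17],"twist": 0,"fingers": 0.45},
    {"slide": [0,0.006,0.204],"twist": 0,"fingers": 0.45},
    {"slide": [0,0.006,0.204],"twist": 0,"fingers": 0.45}
  ]
}}

```text
clock: 19.5
position: [0.6265, -0.0778, 0.0134]
ee_rot: [-179.9, 0.0, 95.9]
force: [-1.3, -1.1, -0.9]
opening: 0.587
finger_force: 43.3
```

{"method": "jog_arm", "body": {
  "steps": [
    {"slide": [0,0,0],"twist": 0,"fingers": 0.45},
    {"slide": [0,0,0],"twist": 0,"fingers": 0.45},
    {"slide": [0,0,0],"twist": 0,"fingers": 0.7},
    {"slide": [0,0,0],"twist": 0,"fingers": 0.8},
    {"slide": [0,0,0],"twist": 0,"fingers": 0.8}
  ]
}}

```text
clock: 19.92
position: [0.6278, -0.0772, 0.016]
ee_rot: [179.9, -0.0, 95.9]
force: [-0.1, 0.0, 0.0]
opening: 0.799
finger_force: 0.0
```

{"method": "jog_arm", "body": {
  "steps": [
    {"slide": [0,0,-0.03],"twist": 0,"fingers": 0.8},
    {"slide": [0,0,-0.1],"twist": 0,"fingers": 0.85},
    {"slide": [0,0,-0.19],"twist": 0,"fingers": 0.85},
    {"slide": [0,0,-0.28],"twist": 0,"fingers": 0.85},
    {"slide": [0,0,-0.28],"twist": 0,"fingers": 0.85}
  ]
}}

```text
clock: 20.33
position: [0.6304, -0.0784, 0.1348]
ee_rot: [179.5, 0.0, 95.9]
force: [1.6, -0.6, 0.4]
opening: 0.851
finger_force: 0.0
```

{"method": "jog_arm", "body": {
  "steps": [
    {"slide": [0,0,0],"twist": 0,"fingers": 0.85},
    {"slide": [0,0,0],"twist": 0,"fingers": 0.85},
    {"slide": [0,0,0],"twist": 0,"fingers": 0.85},
    {"slide": [0,0,0],"twist": 0,"fingers": 0.85},
    {"slide": [0,0,0],"twist": 0,"fingers": 0.85}
  ]
}}

```text
clock: 20.75
position: [0.6269, -0.0774, 0.1265]
ee_rot: [-179.9, 0.0, 95.9]
force: [-0.4, 0.7, -0.7]
opening: 0.848
finger_force: 0.0
```

```bash
python3 - <<'E'
from h import *
C,im=look('w13',[('cupL',(.627,-.077),.012,.031),('coneL@.020',(.627,-.077),.020,.0265),('bore',(.627,-.077),.020,.015)])
blob(C,im,(0,0,0),(180,255,70),.02,400)
# apparent size vs height: top ring diameter by red-green... dark mask width
go(.4255,.003,.13)
E
```

```text
cupL [[ 0.6265 -0.0765 31.35  ]] pix [[324. 197.]]
coneL@.020 [[ 0.629  -0.0765 27.7   ]] pix [[324. 200.]]
bore [[ 0.6275 -0.077  15.45  ]] pix [[324. 200.]]
blob [  220     0   221   130 15995] [[0.6217 0.016 ]]
blob [ 278    0   95   43 2927] [[0.6157 0.0416]]
blob [   7   15   85   88 3213] [[0.4366 0.0005]]
blob [108 141  12  51 441] [[ 0.4743 -0.0679]]
blob [ 288  156   72   79 2340] [[ 0.6268 -0.0738]]
blob [549 184  19  40 406] [[ 0.8001 -0.0622]]
blob [    0   258   640   142 38065] [[ 0.6355 -0.1884]]
t 20.8 pos [ 0.627  -0.0774  0.1266] rot [-179.92    0.01   95.9 ] open 0.849 slide [ 0.2518 -0.4804 -0.0078] twist -0.0
```

{"method": "jog_arm", "body": {
  "steps": [
    {"slide": [0.045,-0.085,0],"twist": 0,"fingers": 0.9},
    {"slide": [0.09,-0.17,0],"twist": 0,"fingers": 0.9},
    {"slide": [0.135,-0.255,0],"twist": 0,"fingers": 0.9},
    {"slide": [0.18,-0.34,0],"twist": 0,"fingers": 0.9},
    {"slide": [0.22,-0.42,0],"twist": 0,"fingers": 0.9}
  ]
}}

```text
clock: 21.22
position: [0.4489, -0.0067, 0.1266]
ee_rot: [-179.9, 0.0, 95.9]
force: [1.8, -0.0, 1.2]
opening: 0.906
finger_force: 0.0
```

{"method": "jog_arm", "body": {
  "steps": [
    {"slide": [0.03,-0.06,0],"twist": 0,"fingers": 0.9},
    {"slide": [0.03,-0.06,0],"twist": 0,"fingers": 0.9},
    {"slide": [0.03,-0.06,0],"twist": 0,"fingers": 0.9},
    {"slide": [0.03,-0.06,0],"twist": 0,"fingers": 0.9},
    {"slide": [0.03,-0.06,0],"twist": 0,"fingers": 0.9}
  ]
}}

```text
clock: 21.63
position: [0.4271, 0.002, 0.1274]
ee_rot: [180.0, 0.0, 95.9]
force: [-0.1, -0.1, 0.1]
opening: 0.9
finger_force: 0.0
```

```bash
python3 - <<'E'
from h import *
C,im=look('w14',[('seal',(.4255,.003),.010,.028),('hole',(.4255,.003),.010,.0205),('cupL',(.627,-.077),.012,.031),('coneLbore',(.627,-.077),.020,.015)])
blob(C,im,(0,0,0),(180,255,60),.006,400); blob(C,im,(0,90,50),(20,255,255),.01,100)
go(.4255,.003,.005); print(arm.state()['qpos'])
E
```

```text
seal [[ 0.4245  0.0015 27.55  ]] pix [[321. 195.]]
hole [[ 0.4241  0.0011 19.8   ]] pix [[321. 195.]]
cupL [[ 0.619 -0.072 30.25 ]] pix [[549. 310.]]
coneLbore [[ 0.628  -0.0765 14.3   ]] pix [[555. 316.]]
blob [  501    71   139   199 19100] [[0.6129 0.0406]]
blob [ 284  162   68   68 1307] [[0.423  0.0006]]
blob [622 166  18  46 611] [[0.664  0.0312]]
blob [    0   260   640   140 39286] [[ 0.4369 -0.1211]]
blob [593   0  47  15 563] [[0.6069 0.1512]]
blob [ 155   74  142   45 5054] [[0.3509 0.0678]]
blob [285 164  70  68 903] [[0.4247 0.0003]]
blob [ 144  252   67   27 1276] [[ 0.3147 -0.0688]]
blob [229 260  22  23 431] [[ 0.3657 -0.0689]]
t 21.68 pos [0.427  0.0019 0.1273] rot [179.99   0.05  95.86] open 0.902 slide [ 0.0035 -0.0035  0.3058] twist -0.0
[-47.4817  11.2064  43.3902 130.2155 -11.4035  42.1435   9.7254]
```

The large bearing's bore gives the same position from both views at seated height, so it is home. The seal is at (.4243,.001). Descending on it.

{"method": "jog_arm", "body": {
  "steps": [
    {"slide": [-0.0015,-0.007,0.09],"twist": 0,"fingers": 0.9},
    {"slide": [-0.0015,-0.007,0.18],"twist": 0,"fingers": 0.9},
    {"slide": [-0.0015,-0.007,0.26],"twist": 0,"fingers": 0.85},
    {"slide": [-0.0015,-0.007,0.305],"twist": 0,"fingers": 0.8},
    {"slide": [-0.0015,-0.007,0.318],"twist": 0,"fingers": 0.8}
  ],
  "force": 25
}}

```text
clock: 22.1
position: [0.4222, 0.0003, -0.0028]
ee_rot: [-179.7, 0.1, 95.8]
force: [-0.3, -0.0, -0.1]
opening: 0.8
finger_force: 0.0
```

{"method": "jog_arm", "body": {
  "steps": [
    {"slide": [0,0,0],"twist": 0,"fingers": 0.8},
    {"slide": [0,0,0],"twist": 0,"fingers": 0.8},
    {"slide": [0,0,0],"twist": 0,"fingers": 0.65},
    {"slide": [0,0,0],"twist": 0,"fingers": 0.5},
    {"slide": [0,0,0],"twist": 0,"fingers": 0.5}
  ]
}}

```text
clock: 22.52
position: [0.4244, 0.0015, 0.0016]
ee_rot: [179.9, -0.0, 95.9]
force: [-2.2, -3.5, 11.5]
opening: 0.638
finger_force: 23.9
```

{"method": "jog_arm", "body": {
  "steps": [
    {"slide": [0,0,0],"twist": 0,"fingers": 0.5},
    {"slide": [0,0,0],"twist": 0,"fingers": 0.5},
    {"slide": [0,0,0],"twist": 0,"fingers": 0.5},
    {"slide": [0,0,0],"twist": 0,"fingers": 0.5},
    {"slide": [0,0,0],"twist": 0,"fingers": 0.5}
  ]
}}

```text
clock: 22.93
position: [0.4244, 0.0015, 0.0016]
ee_rot: [179.8, -0.0, 95.9]
force: [-2.1, -3.8, 11.0]
opening: 0.636
finger_force: 24.1
```

{"method": "jog_arm", "body": {
  "steps": [
    {"slide": [0,0,-0.06],"twist": 0,"fingers": 0.5},
    {"slide": [0,0,-0.15],"twist": 0,"fingers": 0.5},
    {"slide": [-0.03,0.03,-0.23],"twist": 0,"fingers": 0.5},
    {"slide": [-0.09,0.095,-0.25],"twist": 0,"fingers": 0.5},
    {"slide": [-0.155,0.165,-0.25],"twist": 0,"fingers": 0.5}
  ]
}}

```text
clock: 23.35
position: [0.4979, -0.0516, 0.1043]
ee_rot: [179.6, -0.2, 96.2]
force: [1.4, 0.9, 0.6]
opening: 0.637
finger_force: 26.5
```

{"method": "jog_arm", "body": {
  "steps": [
    {"slide": [-0.065,0.07,0],"twist": 0,"fingers": 0.5},
    {"slide": [-0.13,0.14,0],"twist": 0,"fingers": 0.5},
    {"slide": [-0.2,0.21,0],"twist": 0,"fingers": 0.5},
    {"slide": [-0.26,0.275,0],"twist": 0,"fingers": 0.5},
    {"slide": [-0.302,0.318,0],"twist": 0,"fingers": 0.5}
  ]
}}

```text
clock: 23.77
position: [0.637, -0.1625, 0.1019]
ee_rot: [179.9, 0.1, 95.9]
force: [-1.4, 0.4, -0.7]
opening: 0.634
finger_force: 26.5
```

{"method": "jog_arm", "body": {
  "steps": [
    {"slide": [0,0,0],"twist": 0,"fingers": 0.5},
    {"slide": [0,0,0],"twist": 0,"fingers": 0.5},
    {"slide": [0,0,0],"twist": 0,"fingers": 0.5},
    {"slide": [0,0,0],"twist": 0,"fingers": 0.5},
    {"slide": [0,0,0],"twist": 0,"fingers": 0.5}
  ]
}}

```text
clock: 24.18
position: [0.6341, -0.1594, 0.1007]
ee_rot: [180.0, -0.0, 96.0]
force: [0.4, -0.1, -0.4]
opening: 0.632
finger_force: 26.6
```

```bash
python3 - <<'E'
from h import *
p=arm.state()['position']; g=p[2]-.0016
C,im=look('w15',[('held',p[:2],g+.01,.028),('hole',p[:2],g+.01,.0205),('cupL',(.627,-.077),.012,.031),('bore',(.627,-.077),.020,.015)])
go(.6353,-.1606,.0028); print(arm.state()['finger_force'])
E
```

```text
held [[ 0.6341 -0.1604 26.45  ]] pix [[324. 276.]]
hole [[ 0.6342 -0.1552 21.2   ]] pix [[324. 276.]]
cupL [[ 0.627 -0.075 29.7  ]] pix [[326.  81.]]
bore [[ 0.6275 -0.0765 14.9   ]] pix [[326.  80.]]
t 24.23 pos [ 0.6342 -0.1595  0.1006] rot [179.98  -0.02  95.97] open 0.635 slide [-0.0032  0.0024  0.2445] twist -0.0
26.554433656856418
```

{"method": "jog_arm", "body": {
  "steps": [
    {"slide": [-0.003,0.003,0.08],"twist": 0,"fingers": 0.5},
    {"slide": [-0.003,0.003,0.16],"twist": 0,"fingers": 0.5},
    {"slide": [-0.003,0.003,0.21],"twist": 0,"fingers": 0.5},
    {"slide": [-0.003,0.003,0.238],"twist": 0,"fingers": 0.5},
    {"slide": [-0.003,0.003,0.244],"twist": 0,"fingers": 0.5}
  ]
}}

```text
clock: 24.65
position: [0.6349, -0.161, 0.0011]
ee_rot: [-179.9, -0.0, 95.9]
force: [-0.2, 0.4, 1.0]
opening: 0.633
finger_force: 30.0
```

{"method": "jog_arm", "body": {
  "steps": [
    {"slide": [0,0,0],"twist": 0,"fingers": 0.5},
    {"slide": [0,0,0],"twist": 0,"fingers": 0.5},
    {"slide": [0,0,0],"twist": 0,"fingers": 0.7},
    {"slide": [0,0,0],"twist": 0,"fingers": 0.8},
    {"slide": [0,0,0],"twist": 0,"fingers": 0.85}
  ]
}}

```text
clock: 25.07
position: [0.6362, -0.1615, 0.0034]
ee_rot: [179.9, 0.0, 95.9]
force: [1.1, 1.3, 0.5]
opening: 0.851
finger_force: 0.0
```

{"method": "jog_arm", "body": {
  "steps": [
    {"slide": [0,0,-0.03],"twist": 0,"fingers": 0.85},
    {"slide": [0,0,-0.1],"twist": 0,"fingers": 0.9},
    {"slide": [0,0,-0.19],"twist": 0,"fingers": 0.9},
    {"slide": [0,0,-0.28],"twist": 0,"fingers": 0.9},
    {"slide": [0,0,-0.32],"twist": 0,"fingers": 0.9}
  ]
}}

```text
clock: 25.48
position: [0.637, -0.1626, 0.136]
ee_rot: [179.7, 0.1, 95.9]
force: [1.5, -0.4, 1.1]
opening: 0.903
finger_force: 0.0
```

{"method": "jog_arm", "body": {
  "steps": [
    {"slide": [0,0,-0.06],"twist": 0,"fingers": 0.9},
    {"slide": [0,0,-0.12],"twist": 0,"fingers": 0.9},
    {"slide": [0,0,-0.12],"twist": 0,"fingers": 0.9},
    {"slide": [0,0,-0.12],"twist": 0,"fingers": 0.9},
    {"slide": [0,0,-0.12],"twist": 0,"fingers": 0.9}
  ]
}}

```text
clock: 25.9
position: [0.6355, -0.1613, 0.1788]
ee_rot: [180.0, -0.0, 95.9]
force: [0.6, 0.5, -0.3]
opening: 0.904
finger_force: 0.0
```

```bash
python3 - <<'E'
from h import *
C,im=look('w16',[('seal',(.635,-.161),.010,.028),('hole',(.635,-.161),.010,.0205),('cupL',(.627,-.077),.012,.031),('coneLbore',(.627,-.077),.020,.015)])
blob(C,im,(0,0,0),(180,255,60),.006,400); blob(C,im,(0,90,50),(15,255,255),.01,100)
T=cam('top'); it=eyes.camera('top')[:,:,::-1].copy(); cv2.imwrite('pics/top1.png',it)
it=cv2.imread('pics/top1.png'); i0=cv2.imread('pics/top0.png')
print('can diff',np.abs(it[120:190,85:170].astype(int)-i0[120:190,85:170]).mean())
h=cv2.cvtColor(it,cv2.COLOR_BGR2HSV)
for n,xy,z,r in [('cap',(.598,.234),.028,.024),('coneS',(.603,.168),.02,.02),('seal',(.635,-.161),.01,.028)]: print(n,circ(T,it,xy,z,r))
print(arm.state()['clock'],arm.state()['position'])
E
```

```text
seal [[ 0.636  -0.1625 28.1   ]] pix [[323. 181.]]
hole [[ 0.6361 -0.1624 19.5   ]] pix [[323. 181.]]
cupL [[ 0.6245 -0.0875 30.25  ]] pix [[324.  83.]]
coneLbore [[ 0.6275 -0.0765 14.9   ]] pix [[324.  82.]]
blob [ 50  28  88  50 651] [[ 0.4345 -0.0734]]
blob [296  48  59  28 605] [[ 0.6267 -0.0604]]
blob [298  82  58  36 587] [[ 0.6312 -0.0907]]
blob [ 294  152   60   61 1283] [[ 0.6363 -0.1635]]
blob [    0   203   640   197 40398] [[ 0.6453 -0.2882]]
blob [294 154  60  58 608] [[ 0.6362 -0.163 ]]
blob [493 390  25  10 186] [[ 0.8609 -0.3815]]
can diff 30.832549019607843
cap [[ 0.5909  0.2234 23.85  ]]
coneS [[ 0.6023  0.1568 19.45  ]]
seal [[ 0.6345 -0.162  28.65  ]]
26.0 [ 0.6352 -0.1613  0.1779]
```

```bash
python3 - <<'E'
from h import *
def m(im):
    h=cv2.inRange(cv2.cvtColor(im,cv2.COLOR_BGR2HSV),(100,110,30),(130,255,255)); return h
a,b=cv2.imread('pics/top0.png'),cv2.imread('pics/top1.png')
s0=cv2.imread('pics/scene0.png'); s1=eyes.camera('scene')[:,:,::-1].copy(); cv2.imwrite('pics/scene1.png',s1)
for n,x,y,(r0,r1,c0,c1) in [('top',a,b,(110,200,70,185)),('scene',s0,s1,(150,255,445,508))]:
    for i in (x,y): print(n,cv2.connectedComponentsWithStats(m(i[r0:r1,c0:c1]))[2][1:].tolist(), i[r0:r1,c0:c1].mean((0,1)).round())
print('scene can diff',np.abs(s0[160:250,450:505].astype(int)-s1[160:250,450:505]).mean())
print('top diff rows', [np.abs(a[120:190,c:c+10].astype(int)-b[120:190,c:c+10]).mean().round() for c in range(0,640,40)])
E
```

```text
top [[18, 22, 20, 19, 269], [59, 30, 1, 1, 1], [40, 35, 1, 1, 1], [38, 38, 1, 1, 1], [50, 53, 2, 2, 2], [53, 52, 1, 1, 1], [46, 55, 2, 1, 2], [42, 56, 2, 1, 2]] [80. 87. 89.]
top [[18, 22, 19, 18, 263]] [111. 120. 121.]
scene [[41, 11, 14, 14, 80], [43, 38, 14, 19, 115], [40, 61, 8, 3, 11], [38, 63, 1, 1, 1], [31, 83, 10, 17, 63], [30, 93, 1, 1, 1]] [81. 80. 84.]
scene [[41, 11, 14, 14, 79], [44, 38, 13, 19, 108], [46, 47, 1, 1, 1], [43, 56, 2, 1, 2], [39, 63, 1, 1, 1], [41, 63, 2, 1, 2], [44, 62, 4, 2, 6], [31, 83, 10, 17, 63], [30, 94, 1, 1, 1]] [84. 82. 87.]
scene can diff 2.748148148148148
top diff rows [np.float64(32.0), np.float64(24.0), np.float64(29.0), np.float64(31.0), np.float64(35.0), np.float64(40.0), np.float64(37.0), np.float64(42.0), np.float64(24.0), np.float64(33.0), np.float64(71.0), np.float64(77.0), np.float64(61.0), np.float64(53.0), np.float64(44.0), np.float64(77.0)]
```

The can hasn't moved; only the lighting changed. The seal lies 86 mm from the large cup's centre, a gap of about 27 mm, and on the line. Handing in.

```bash
python3 -c "
from bench import arm
print(arm.close_job())"
```

```text
the job is handed in; nothing more can be done
None
```

The job is handed in at 26 s: both bearing cones measured home in their cups, the seal about 27 mm beyond the large bearing, the nut about 28 mm beyond the small one under its cap, and the spray can still standing; the last checks were by measurement, as my picture views were used up.

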